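# Make up the staining kit and the lens-cleaning kit from the bench stock

### The job

Make up two kits from the stock on the bench: for the staining kit, stand the brown bottle with the black cap in the square pocket of the blue tray and the blue-capped vial in its narrow pocket; for the lens-cleaning kit, stand the white bottle with the red cap in the square pocket of the yellow tray and the chrome objective lens in its round pocket. Everything must end upright on the floor of its pocket, let go and at rest; leave the green bottle and the white-capped vial standing where they are.

Things in the scene. Friction and masses are not known exactly. Their poses are not given: they have to be found in the camera images.
- brown_bottle_center (a point): Brown dropper bottle with a black cap. Its round body, 33 mm in diameter, is straight up to 53 mm above its foot; the shoulder, cap and nozzle above are narrower, full height 92 mm. Loose, upright, about 45 g. Point: on its axis at half its height, 46 mm above its foot; z is up along the axis. Goes into the square pocket of the blue tray.
- red_cap_bottle_center (a point): White dropper bottle with a red cap. Its round body, 33 mm in diameter, is straight up to 53 mm above its foot; the shoulder, cap and nozzle above are narrower, full height 92 mm. Loose, upright, about 45 g. Point: on its axis at half its height, 46 mm above its foot; z is up along the axis. Goes into the square pocket of the yellow tray.
- blue_cap_vial_center (a point): Vial with a dark blue cap and green contents: clear glass vial, 20 mm in diameter, 64 mm high with its cap; straight for gripping up to 52 mm above its foot. Loose, upright, about 22 g. Point: on its axis at half its height, 32 mm above its foot; z is up along the axis. Goes into the narrow pocket of the blue tray.
- lens_center (a point): Spare microscope objective lens: a round, stepped, bright chrome body with a small black centre on top, 38 mm in widest diameter, 36 mm high. Loose, upright on its flat foot, about 140 g. Point: on its axis at half its height, 18 mm above its foot; z is up along the axis. Goes into the round pocket of the yellow tray.
- green_bottle_center (a point): Dark green dropper bottle with a white cap, not wanted in either kit, to be left where it stands. Its round body, 30 mm in diameter, is straight up to 48 mm above its foot; the shoulder, cap and nozzle above are narrower, full height 86 mm. Loose, upright, about 45 g. Point: on its axis at half its height, 43 mm above its foot; z is up along the axis. 
- white_cap_vial_center (a point): Vial with a white cap and yellow contents, not wanted in either kit, to be left where it stands: clear glass vial, 20 mm in diameter, 64 mm high with its cap; straight for gripping up to 52 mm above its foot. Loose, upright, about 22 g. Point: on its axis at half its height, 32 mm above its foot; z is up along the axis. 
- blue_tray: Blue plastic kit tray, 70 mm (x) by 114 mm (y), two pockets side by side along y. Floor 3 mm, walls 4 mm thick; rim 14 mm up. Fixed. Origin: centre of its underside; x across, y along the tray, z up. Square pocket, 62 x 62 mm inside, centre x = 0, y = +22 mm; narrow pocket, 62 mm (x) by 40 mm (y) inside, centre x = 0, y = -33 mm. A finger tab juts 13 mm out at each end.
- yellow_tray: Yellow plastic kit tray, 70 mm (x) by 136 mm (y), two pockets side by side along y. Floor 3 mm, walls 4 mm thick; rim 14 mm up. Fixed. Origin: centre of its underside; x across, y along the tray, z up. Square pocket, 62 x 62 mm inside, centre x = 0, y = +33 mm; round pocket, a white ring 57 mm across inside, same heights, centre x = 0, y = -33 mm. A finger tab juts 13 mm out at each end.
Not all that is in view belongs to the job. Leave any orange look-alike of the part that bears brown_bottle_center alone. What is shaped like the part that bears red_cap_bottle_center but orange is not meant.

How it is judged:
At the end, for the whole second after the job is handed in: Bottles within 16 mm of their square pockets' centres, vial within 12 mm (along tray) and 23 mm (across) of the narrow one's, lens within 13 mm of the round one's; all on the pocket floors (5 mm), upright (0.15 rad), released, still; green bottle and white-capped vial not moved over 25 mm (x of brown_bottle_center in the frame of blue_tray between -0.016 and 0.016 m and y of brown_bottle_center in the frame of blue_tray between 0.006 and 0.038 m and z of brown_bottle_center in the frame of blue_tray between 0.044 and 0.054 m and angle between each of brown_bottle_center, blue_cap_vial_center, red_cap_bottle_center, lens_center's own z axis and vertical below 0.15 rad and linear speed of each of brown_bottle, blue_cap_vial, red_cap_bottle, lens below 0.02 m/s and contact force between each of brown_bottle, blue_cap_vial, red_cap_bottle, lens and the fingers below 0.05 N and x of blue_cap_vial_center in the frame of blue_tray between -0.023 and 0.023 m and y of blue_cap_vial_center in the frame of blue_tray between -0.045 and -0.021 m and z of blue_cap_vial_center in the frame of blue_tray between 0.03 and 0.04 m and x of red_cap_bottle_center in the frame of yellow_tray between -0.016 and 0.016 m and y of red_cap_bottle_center in the frame of yellow_tray between 0.017 and 0.049 m and z of red_cap_bottle_center in the frame of yellow_tray between 0.044 and 0.054 m and x of lens_center in the frame of yellow_tray between -0.013 and 0.013 m and y of lens_center in the frame of yellow_tray between -0.046 and -0.02 m and z of lens_center in the frame of yellow_tray between 0.016 and 0.026 m); the robot touches nothing.
It fails at once if the green bottle was displaced or knocked over (distance of green_bottle_center from where it was at the start of the episode above 0.025 m or angle between green_bottle_center's own z axis and vertical above 0.3 rad).
It fails at once if the white-capped vial was displaced or knocked over (distance of white_cap_vial_center from where it was at the start of the episode above 0.025 m or angle between white_cap_vial_center's own z axis and vertical above 0.3 rad).
It also fails if it takes over 112 s, if anything falls off the work surface, if the arm or the gripper's body presses on something with over 40 N, if the wrist force passes 120 N, or if a joint passes its speed limit or range.

### The arm

A 6-joint arm with a two-finger parallel gripper is mounted at the origin on a cart in front of the work surface, level with it; the furniture and walls round the work are solid. World frame = base frame: x ahead of the robot, y to its left, z up, the work surface at z = 0. Lengths are in m, angles in rad, forces in N, time in s.
With the tool pointing down it reaches from about 0.25 to 0.775 m from the base axis. Payload 4 kg.
Tool frame: the origin (TCP) lies midway between the tips of the shut fingers; the grasp point (between the pads) lies bot.grip_depth behind it (bot.grip_depth is the distance from the TCP to the grasp point, in m); x points along the fingers, z is the direction in which the jaws open and shut, and the axes are right-handed (so a half turn about x gives the same grasp; the last joint's range is limited). The gripper opens to 85 mm and grips with 20 to 120 N. Pads are 22 mm wide; open, the fingers measure 114 mm over their backs; the gripper's body (76 mm by 85 mm) begins 54 mm behind the grasp point. The pads swing forward as they close: fully open they stand 13 mm farther back than shut.
Start: joints at [1.24, 0.087, 1.371, -0, 1.684, -0.103], TCP at [0.124, 0.536, 0.208] pointing down, gripper open.
Joint ranges: [-3.1, 3.1], [-0.76, 2.03], [0.27, 2.55], [-1.08, 4.22], [0.17, 2.65], [-2.57, 2.57]. Speed limits (rad/s): [2.79, 2.79, 3.14, 3.14, 3.14, 3.14].

### API

Orientations are given as a rotation vector (axis times angle).
In Python, from plant import bot, eyes, models gives the robot as it stands.
- The arm moves only by the shell command python3 -m crank 'ROWS'. ROWS is JSON, one flat list of numbers, 5 for each row, row after row: the finger opening in mm, from 0 to 85.4, then the shift along the tool's x, y, z in mm, then the turn about the tool's x in rad. A call has 1 to 10 rows; each row shifts and turns the commanded pose from where the row before left it, along the tool's axes as they then stand; what a row does not reach is not made up. A row lasts 1/8 s, in which the tool goes at most 62.5 mm and 10.7 degrees, less where a joint would pass 70% of its speed; a pose out of reach is approached as far as the arm can. A call is refused whole if a number of a shift passes 62.5 or a number of a turn 0.188, either way. A call with a gripper value outside its range is refused whole. The fingers move at their own pace and stop on an object; the grip force is fixed at half the most. Time passes only in rows, so rows that do not move let the fingers close. It gives the time, the measured TCP pose, the force and the opening at its end, in the units of the state.
- bot.sense(): the state, without advancing time (a new reading comes with each control period).
- eyes.grab_frame(name): name is "scene" or "top" or "wrist"; returns the picture (384x512x3 uint8, blue, green, red); there is no depth.
- eyes.camera_info(name): a dict with "fx", "fy", "cx", "cy" (pixels), "R" (3x3) and "t" (3): a world point X has camera coordinates R X + t. Camera axes: x right, y down, z forward; pixel columns grow to the right and rows downward; lengths in m; the calibration is good to about 2 mm. A picture is of the moment at which its call begins: read the wrist's pose just before it. camera_info takes no time and is no camera call; for the wrist camera it gives the pose at the moment of the call.
- bot.finish_job(): hands the job in, once; it reports no verdict.
Trained networks look in the newest picture that a camera, given by its name, has taken for a name from the list of things; names that differ only in an ending like _2 or _b are one class to them, and where a whole thing is asked for, a point or a joint stands for the part that bears it (a point fixed in the world has none). Each returns a list of dicts, best first, with "p" (0 to 1); they miss things now and then, are a little off and sometimes report something else, mostly with a low value. They report only what shows in the picture. A call takes as long as a camera call. They do not tell look-alikes from the thing itself.
- models.search_frame(query, camera): "rect" ([left, top, right, bottom] in pixels, round what is visible of it).
The state is a dict: "t": time; "q": joint angles; "qd": joint speeds; "joint_torque": joint torques, N m; "tool_pos": TCP position; "eef_rot": TCP orientation; "wrist_force": force on the tool from outside, world axes, zero at the start; "torque": the same for the moment, N m; "width": finger opening in m.
Only numpy, scipy, OpenCV 4.12 (cv2) and the standard library are available. Lean on these libraries where they do the work, as an engineer would, in place of code of your own. Each camera call takes 0.05 s, during which the arm holds its last target. There are 200 camera calls.

## Working session

There is one attempt and no reset: what is moved stays moved. The work goes in short steps, Python scripts to look and compute and a shell command to move; the robot and the scene stay as the last step left them, time stands still between calls to the robot, and variables do not carry over. Pictures are saved under pics/ and viewed, about 12 in all and at most 16, crops included, and the job is handed in when it is done.

```bash
ls; mkdir -p pics
python3 - <<'E'
from plant import bot,eyes,models
import cv2,numpy as np
s=bot.sense();print(s['t'],s['tool_pos'],s['eef_rot'],s['width'],bot.grip_depth)
for c in("scene","top"):
    im=eyes.grab_frame(c);cv2.imwrite(f"pics/{c}0.png",im)
    i=eyes.camera_info(c);R=np.array(i['R']);print(c,i['fx'],i['cx'],i['cy'],-R.T@np.array(i['t']),R[2])
    for n in["brown_bottle_center","red_cap_bottle_center","blue_cap_vial_center","lens_center","green_bottle_center","white_cap_vial_center","blue_tray","yellow_tray"]:
        print(n,[(np.round(d['rect']).tolist(),round(d['p'],2)) for d in models.search_frame(n,c)[:4]])
print(bot.sense()['t'])
E
```

```text
pics
0.0 [0.1240236  0.53526373 0.2071214 ] [-1.04106088  1.31032893  1.03905818] 0.08589092891680825 0.0187
scene 462.72059926587144 246.11335345871584 192.42494578940293 [ 0.01699823 -0.95381698  0.75645122] [ 0.38051857  0.7475283  -0.54443279]
brown_bottle_center [([297.0, 267.0, 313.0, 307.0], 0.78), ([276.0, 251.0, 287.0, 281.0], 0.61)]
red_cap_bottle_center [([246.0, 230.0, 264.0, 264.0], 0.59), ([241.0, 212.0, 254.0, 241.0], 0.52)]
blue_cap_vial_center []
lens_center [([282.0, 228.0, 296.0, 246.0], 0.52), ([201.0, 180.0, 246.0, 208.0], 0.18)]
green_bottle_center [([270.0, 195.0, 280.0, 219.0], 0.49)]
white_cap_vial_center [([315.0, 245.0, 321.0, 272.0], 0.67)]
blue_tray [([175.0, 149.0, 206.0, 169.0], 0.6)]
yellow_tray [([202.0, 181.0, 246.0, 209.0], 0.79)]
top 366.4711263848797 252.7130106367245 189.138608668153 [ 0.26357942 -0.01586746  1.1868056 ] [ 0.19649515  0.01364086 -0.98040991]
brown_bottle_center [([363.0, 202.0, 371.0, 210.0], 0.72), ([335.0, 203.0, 347.0, 214.0], 0.5), ([338.0, 174.0, 347.0, 186.0], 0.46)]
red_cap_bottle_center [([301.0, 206.0, 317.0, 218.0], 0.67), ([279.0, 201.0, 293.0, 212.0], 0.55)]
blue_cap_vial_center [([266.0, 212.0, 267.0, 214.0], 0.61)]
lens_center [([302.0, 175.0, 310.0, 186.0], 0.42)]
green_bottle_center [([271.0, 167.0, 280.0, 176.0], 0.64), ([193.0, 184.0, 246.0, 208.0], 0.56)]
white_cap_vial_center [([338.0, 176.0, 348.0, 187.0], 0.4)]
blue_tray [([121.0, 184.0, 163.0, 211.0], 0.71)]
yellow_tray [([192.0, 185.0, 240.0, 209.0], 0.85)]
0.9
```

Run:
```python
import cv2
a=cv2.imread("pics/top0.png")[140:245,100:400];b=cv2.imread("pics/scene0.png")[130:330,160:340]
a=cv2.resize(a,None,fx=2.66,fy=2.66,interpolation=2);cv2.imwrite("pics/a.png",a)
cv2.imwrite("pics/b.png",cv2.resize(b,None,fx=3,fy=3,interpolation=2))
```

```text
(no output)
```

View pics/a.png

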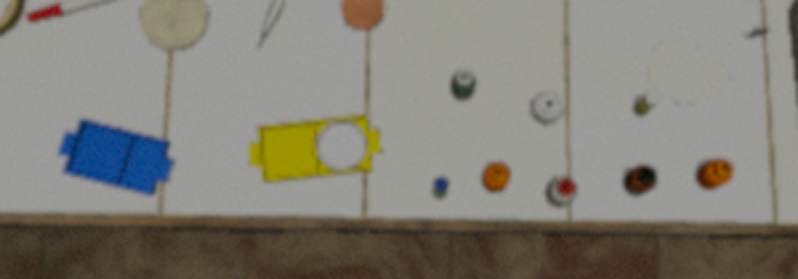

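View pics/b.png

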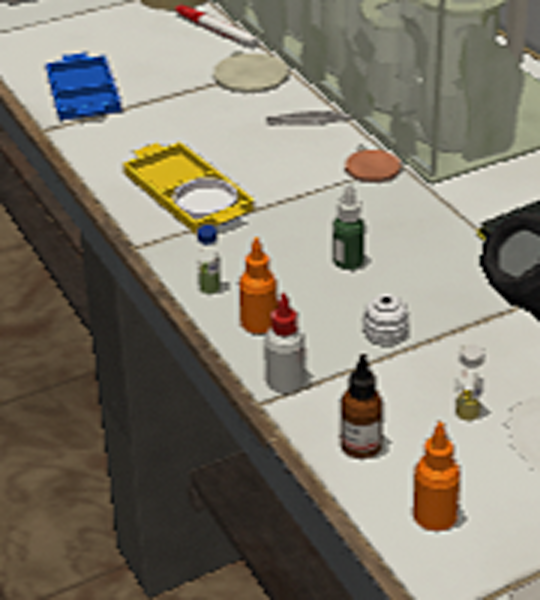

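Top crop: blue tray at about (118,157), yellow tray at (315,148) with its ring to the right (−y). The objects run left to right: blue vial (440,187), orange decoy (496,177), red-cap bottle (562,190), brown bottle (640,180), orange decoy (715,173). Behind them are the green bottle (462,85), lens (547,106) and white vial (642,105).

```bash
cat > h.py <<'E'
from plant import bot,eyes,models
import cv2,numpy as np
from scipy.spatial.transform import Rotation as Ro
def ray(cam,uv,z,i=None):
    i=i or eyes.camera_info(cam);R=np.array(i['R']);c=-R.T@np.array(i['t'])
    d=R.T@[(uv[0]-i['cx'])/i['fx'],(uv[1]-i['cy'])/i['fy'],1]
    return c+d*(z-c[2])/d[2]
def proj(X,i):
    p=np.array(i['R'])@X+np.array(i['t']);return np.array([i['fx']*p[0]/p[2]+i['cx'],i['fy']*p[1]/p[2]+i['cy']])
def tray(cam,im,col,z=.014,i=None):
    h=cv2.cvtColor(im,cv2.COLOR_BGR2HSV)
    lo,hi=((100,120,60),(125,255,255)) if col=='blue' else ((22,150,80),(36,255,255))
    m=cv2.inRange(h,lo,hi);m=cv2.morphologyEx(m,cv2.MORPH_CLOSE,np.ones((3,3)))
    n,l,st,ce=cv2.connectedComponentsWithStats(m);k=1+st[1:,4].argmax()
    c=max(cv2.findContours((l==k).astype('uint8'),0,1)[0],key=cv2.contourArea)[:,0]
    P=np.array([ray(cam,p,z,i)[:2] for p in c],np.float32)*1000
    return cv2.minAreaRect(P)
def to(x,y,z,yaw=None):
    "mm shift in tool axes from the measured pose to world target (TCP), turn so that jaw axis has the yaw"
    s=bot.sense();R=Ro.from_rotvec(s['eef_rot']).as_matrix()
    a=R[:,2];print('t',round(s['t'],2),'pos',np.round(np.array(s['tool_pos'])*1e3,1),'w',round(s['width']*1e3,1),'jaw yaw',round(np.arctan2(a[1],a[0]),3),'Rx',np.round(R[:,0],3))
    print('shift',np.round(1e3*R.T@(np.array([x,y,z])-s['tool_pos']),1))
E
python3 - <<'E'
from h import *
f=lambda u,v:(100+u/2.66,140+v/2.66); g=lambda u,v:(160+u/3,130+v/3)
O=dict(brown=(f(640,180),g(361,410),.046),red=(f(562,190),g(285,345),.046),bvial=(f(440,187),g(208,260),.032),lens=(f(547,106),g(386,320),.018),
 green=(f(462,85),g(349,229),.043),wvial=(f(642,104),g(469,382),.032),or1=(f(496,177),g(258,287),.046),or2=(f(715,173),g(437,478),.046))
for n,(a,b,z) in O.items():
    print(n,np.round(1e3*ray('top',a,z)[:2]),np.round(1e3*ray('scene',b,z)[:2]))
for c in('top','scene'):
    im=cv2.imread(f'pics/{c}0.png')
    for k in('blue','yellow'): print(c,k,tray(c,im,k))
to(.3,.1,.2)
i=eyes.camera_info('wrist');R=np.array(i['R']);print(i['fx'],i['cx'],i['cy'],-R.T@i['t'],R)
E
```

```text
brown [ 436. -276.] [ 437. -289.]
red [ 423. -184.] [ 424. -194.]
bvial [427. -41.] [429. -42.]
lens [ 531. -172.] [ 530. -177.]
green [550. -67.] [554. -76.]
wvial [ 531. -285.] [ 536. -290.]
or1 [ 438. -107.] [ 441. -115.]
or2 [ 446. -365.] [ 447. -376.]
top blue ((935.6530151367188, 457.7242431640625), (929.6654052734375, 297.7459411621094), 89.7886962890625)
top yellow ((856.7665405273438, -563.7683715820312), (111.22777557373047, 121.35107421875), 0.47079044580459595)
scene blue ((1164.9986572265625, 1377.8583984375), (354.57843017578125, 1910.7740478515625), 0.14004679024219513)
scene yellow ((475.9471435546875, 112.79838562011719), (77.13621520996094, 162.82794189453125), 6.594183921813965)
t 0.9 pos [124.2 535.8 208.4] w 85.4 jaw yaw 1.343 Rx [ 0.  0. -1.]
shift [   8.3 -269.7 -384.9]
326.37616354827736 257.4573721965225 191.23133561252695 [0.04716528 0.55411727 0.37477109] [[ 2.25833859e-01  9.74165551e-01 -7.39982667e-04]
 [ 9.26733688e-01 -2.14603806e-01  3.08398896e-01]
 [ 3.00272777e-01 -7.03326795e-02 -9.51256839e-01]]
```

```bash
python3 - <<'E'
s=open('h.py').read()
s=s.replace("z=.014,i=None):\n    h=","z=.014,i=None,roi=None):\n    if roi:\n        b=im*0;x0,y0,x1,y1=roi;b[y0:y1,x0:x1]=im[y0:y1,x0:x1];im=b\n    h=")
open('h.py','w').write(s)
E
python3 - <<'E'
from h import *
for c,k,r in(('top','blue',(112,175,172,222)),('top','yellow',(185,178,248,216)),('scene','blue',(168,140,212,175)),('scene','yellow',(196,172,252,215))):
    im=cv2.imread(f'pics/{c}0.png'); print(c,k,tray(c,im,k,roi=r))
to(.432,-.283,.2)
E
```

```text
top blue ((463.11956787109375, 357.73980712890625), (135.86041259765625, 65.39530944824219), 76.63623809814453)
top yellow ((473.5533752441406, 142.5761260986328), (65.92021179199219, 98.9794921875), 7.137029647827148)
scene blue ((464.3965148925781, 353.90008544921875), (145.9343719482422, 67.80730438232422), 75.92854309082031)
scene yellow ((475.9471435546875, 112.79838562011719), (77.13621520996094, 162.82794189453125), 6.594183921813965)
t 0.9 pos [124.2 535.8 208.4] w 85.4 jaw yaw 1.343 Rx [ 0.  0. -1.]
shift [   8.3 -484.7 -728.2]
```

```bash
python3 -m crank '[75,0,-31,-46,0.168, 75,0,-38,-40,0.168, 75,0,-44,-33,0.168, 75,0,-49,-26,0.168, 75,0,-52,-17,0.168, 75,0,-54,-8,0.168, 75,0,-55,1,0.168, 75,0,-54,10,0.167, 75,0,0,0,0]'
python3 - <<'E'
from h import *
to(.432,-.283,.2)
im=eyes.grab_frame('wrist');i=eyes.camera_info('wrist');cv2.imwrite('pics/w1.png',im)
print(-np.array(i['R']).T@i['t'],np.array(i['R'])[2])
for k in('blue','yellow'): print(k,tray('wrist',im,k,i=i))
E
```

```text
t: 2.02
tool_pos: [0.2794, 0.1199, 0.2085]
eef_rot: [0.008, 1.569, -0.009]
wrist_force: [-0.0, 0.6, 0.1]
width: 0.0751
t 2.02 pos [279.4 119.9 208.5] w 75.1 jaw yaw -0.011 Rx [ 0.001 -0.001 -1.   ]
shift [   9.  -401.2  157. ]
[0.27903282 0.20117198 0.37497094] [-0.00108802 -0.30842553 -0.95124787]Traceback (most recent call last):
  File "<stdin>", line 5, in <module>
  File "h.py", line 16, in tray
    n,l,st,ce=cv2.connectedComponentsWithStats(m);k=1+st[1:,4].argmax()
                                                      ~~~~~~~~~~~~~~~^^
ValueError: attempt to get argmax of an empty sequence
```

View pics/w1.png

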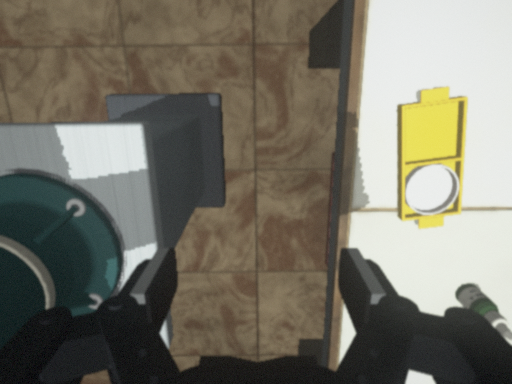

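The wrist view shows the yellow tray at about (432,157), ring at (432,190), with image right = +x and up = +y. Next I move over the brown bottle.

```bash
python3 -m crank '[75,0,-58,22,0, 75,0,-58,22,0, 75,0,-58,22,0, 75,0,-58,22,0, 75,0,-58,22,0, 75,0,-58,22,0, 75,0,-54,23,-0.011, 75,0,0,0,0]'
python3 - <<'E'
from h import *
im=cv2.imread('pics/w1.png')
# tray in earlier wrist pic: camera pose then
i=eyes.camera_info('wrist');R0=np.array(i['R'])
j=dict(i);j['R']=np.array([[1,0.0011*0,0],[0,-.9512,.3084],[0,-.3084,-.9512]]);
c=np.array([0.27903282,0.20117198,0.37497094]);j['t']=-j['R']@c
print('yellow',tray('wrist',im,'yellow',i=j)); print(np.round(R0,3))
to(.432,-.283,.2)
im=eyes.grab_frame('wrist');i=eyes.camera_info('wrist');cv2.imwrite('pics/w2.png',im)
E
```

```text
t: 3.08
tool_pos: [0.4351, -0.2795, 0.2058]
eef_rot: [-0.007, 1.574, 0.012]
wrist_force: [-0.3, 0.7, -0.8]
width: 0.075
yellow ((472.5463562011719, 144.55853271484375), (66.82283020019531, 104.90833282470703), 7.778249263763428)
[[ 1.     0.012 -0.003]
 [ 0.012 -0.952  0.306]
 [ 0.001 -0.306 -0.952]]
t 3.08 pos [ 435.1 -279.5  205.8] w 75.0 jaw yaw 0.012 Rx [-0.003  0.003 -1.   ]
shift [ 5.8 -3.4 -3.1]
```

View pics/w2.png

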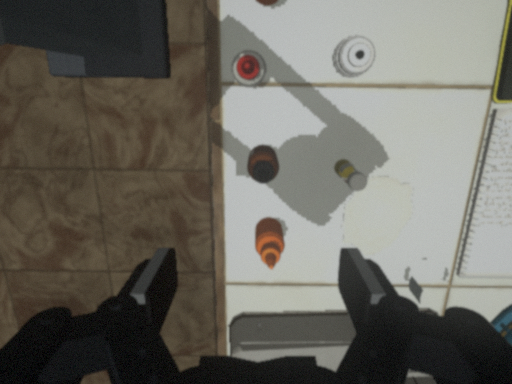

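Brown bottle is centred at about (263,163), directly below the jaws; red cap at (248,68), lens at (355,56), white vial at (350,175).

Run:
```python
from h import *
i=eyes.camera_info('wrist')
for n,p,z in(('brown',(263,163),.046),('browncap',(263,168),.088),('brownshoulder',(263,160),.053),('red',(248.5,68),.06),('lens',(355,56),.025),('wvial',(350,174),.032),('or2',(269,240),.046)): print(n,np.round(1e3*ray('wrist',p,z,i)[:2]))
j=dict(i);j['R']=np.array([[1,0,0],[0,-.9512,.3084],[0,-.3084,-.9512]])
c=np.array([0.27903282,0.20117198,0.37497094]);j['t']=-j['R']@c
P=np.array([ray('wrist',p,.014,j)[:2]*1e3 for p in((398,107),(466,97),(463,213),(400,220))]);print(np.round(P),P.mean(0)); print([ray('wrist',p,.014,j)[:2]*1e3 for p in((432,190),(434,88),(431,225))])
```

```text
brown [ 440. -274.]
browncap [ 439. -269.]
brownshoulder [ 440. -269.]
red [ 425. -183.]
lens [ 529. -169.]
wvial [ 534. -288.]
or2 [ 448. -361.]
[[430. 179.]
 [501. 189.]
 [523.  57.]
 [450.  48.]] [475.86367979 118.3566336 ]
[array([481.7095282 ,  85.63165415]), array([465.19203344, 198.55544899]), array([487.79802942,  41.42676107])]
```

```bash
python3 -m crank '[75,40,5,4,-0.012, 75,60,0,0,0, 75,50,0,0,0, 75,32,0,0,0, 75,0,0,0,0]'; python3 -c "
from h import *
to(.439,-.274,.023)"
```

```text
t: 3.75
tool_pos: [0.4357, -0.2695, 0.0239]
eef_rot: [-0.017, 1.576, 0.025]
wrist_force: [0.1, 0.6, 0.6]
width: 0.0747
t 3.75 pos [ 435.7 -269.5   23.9] w 74.7 jaw yaw 0.027 Rx [-0.005  0.005 -1.   ]
shift [ 0.8 -4.6  3.2]
```

```bash
python3 -m crank '[20,0,0,0,0, 20,0,0,0,0, 20,0,0,0,0, 20,0,0,0,0, 20,0,0,0,0]'
```

```text
t: 4.38
tool_pos: [0.4394, -0.2755, 0.0305]
eef_rot: [-0.022, 1.565, 0.014]
wrist_force: [-0.7, 1.6, 9.8]
width: 0.0203
```

Run:
```python
from h import *
im=eyes.grab_frame('wrist');s=eyes.grab_frame('scene')[210:330,220:360]
s=cv2.resize(s,(448,384),interpolation=2);cv2.imwrite('pics/c3.png',np.hstack([im,s])[:,200:960] );to(.439,-.274,.023)
```

```text
t 4.47 pos [ 439.3 -275.5   30.5] w 20.1 jaw yaw 0.023 Rx [ 0.006 -0.004 -1.   ]
shift [ 7.5  1.6 -0.3]
```

View pics/c3.png

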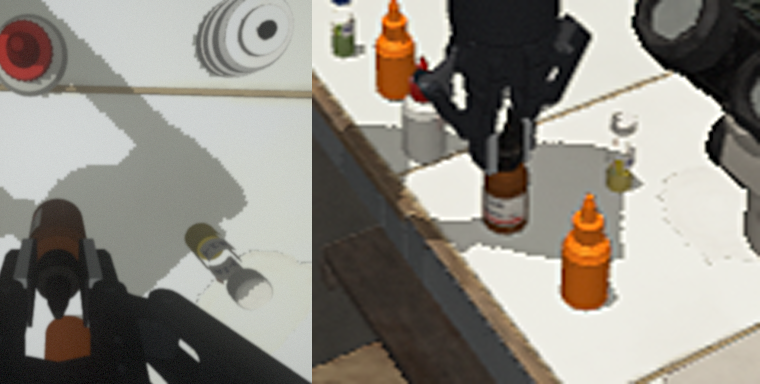

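Run:
```python
from h import *
a=eyes.camera_info('scene');w=eyes.camera_info('wrist');t=eyes.camera_info('top')
f=lambda p:np.round(((p[0]-220)*3.2+312,(p[1]-210)*3.2))
s=bot.sense();R=Ro.from_rotvec(s['eef_rot']).as_matrix()
p=s['tool_pos']
for d in(0,.0187,.03): q=p-d*R[:,0];print('tcp-',d,q,f(proj(q,a)),proj(q,w)-[200,0])
for y in(-.27,-.28,-.29):
  for z in(0,.053,.092): print(y,z,f(proj(np.array([.439,y,z]),a)),np.round(proj(np.array([.439,y,z]),w)-[200,0]), np.round(proj(np.array([.439,y,z]),t)))
```

```text
tcp- 0 [ 0.43933515 -0.27554233  0.03046839] [498. 185.] [ 57.54316916 234.37955591]
tcp- 0.0187 [ 0.4392297  -0.27545933  0.0491679 ] [498. 166.] [ 57.55304115 250.45709157]
tcp- 0.03 [ 0.43916597 -0.27540918  0.06046761] [498. 154.] [ 57.56010963 261.96883444]
-0.27 0 [493. 212.] [ 57. 206.] [335. 209.]
-0.27 0.053 [494. 157.] [ 57. 244.] [339. 206.]
-0.27 0.092 [495. 115.] [ 58. 293.] [342. 205.]
-0.28 0 [500. 221.] [ 57. 220.] [339. 209.]
-0.28 0.053 [501. 166.] [ 57. 262.] [342. 206.]
-0.28 0.092 [502. 123.] [ 57. 315.] [345. 205.]
-0.29 0 [508. 229.] [ 56. 234.] [342. 209.]
-0.29 0.053 [509. 174.] [ 56. 280.] [345. 207.]
-0.29 0.092 [510. 131.] [ 57. 336.] [349. 205.]
```

Run:
```python
from h import *
im=cv2.imread('pics/c3.png')[180:384,0:130];im=cv2.resize(im,None,fx=2.9,fy=2.9,interpolation=2)
s=eyes.grab_frame('scene')[235:290,260:305];s=cv2.resize(s,None,fx=9,fy=10.75,interpolation=2)
cv2.imwrite('pics/c4.png',np.hstack([im,s[:im.shape[0]]]));print(im.shape,s.shape, bot.sense()['wrist_force'],bot.sense()['torque'])
```

```text
Traceback (most recent call last):
ValueError: all the input array dimensions except for the concatenation axis must match exactly, but along dimension 0, the array at index 0 has size 592 and the array at index 1 has size 591
```

Run:
```python
from h import *
im=cv2.imread('pics/c3.png')[180:384,0:130];im=cv2.resize(im,(377,590),interpolation=2)
s=eyes.grab_frame('scene')[235:290,260:305];s=cv2.resize(s,(405,590),interpolation=2)
cv2.imwrite('pics/c4.png',np.hstack([im,s])); print(bot.sense()['wrist_force'],bot.sense()['torque'])
```

```text
[0.10224576 0.74035315 9.93138182] [0.09963231 0.28632408 0.08803663]
```

View pics/c4.png

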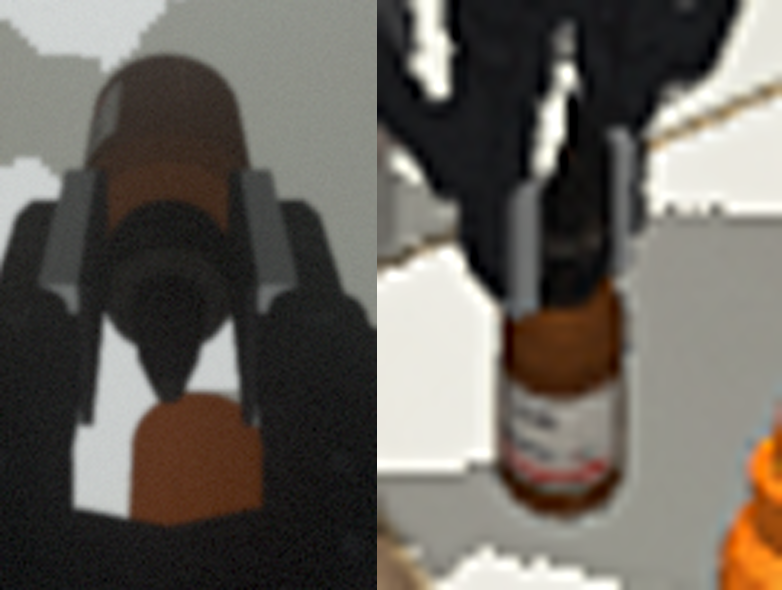

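The pads have closed on the 20 mm cap, with their tips on the shoulder at about 53 mm, while the TCP reads 30 mm. So the fingers sit higher than reported. I'll open and lower in small steps, watching the force.

```bash
python3 -m crank '[60,0,0,0,0, 60,0,0,0,0, 60,0,0,0,0, 60,4,-3,0,0, 60,4,0,0,0, 60,0,0,0,0]'
python3 - <<'E'
from h import *
to(.439,-.279,.02)
im=eyes.grab_frame('wrist')[180:384,150:400];im=cv2.resize(im,(490,400),interpolation=2)
s=eyes.grab_frame('scene')[235:290,260:305];s=cv2.resize(s,(300,400),interpolation=2)
cv2.imwrite('pics/c5.png',np.hstack([im,s]))
E
```

```text
t: 5.32
tool_pos: [0.4367, -0.2763, 0.0174]
eef_rot: [-0.017, 1.572, 0.019]
wrist_force: [-0.4, 0.7, -0.5]
width: 0.0599
t 5.33 pos [ 436.7 -276.3   17.4] w 59.9 jaw yaw 0.023 Rx [-0.001  0.001 -1.   ]
shift [-2.6 -2.7  2.2]
```

View pics/c5.png

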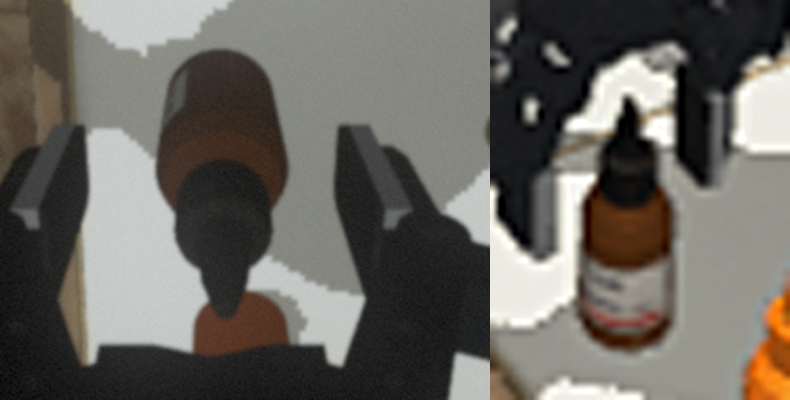

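```bash
python3 -m crank '[60,6,-3,2,-0.02, 60,6,0,0,0, 60,6,0,0,0, 60,0,0,0,0]'
python3 - <<'E'
from h import *
to(.439,-.279,.0)
im=eyes.grab_frame('wrist')[180:384,150:400];im=cv2.resize(im,(490,400),interpolation=2)
s=eyes.grab_frame('scene')[235:290,260:305];s=cv2.resize(s,(300,400),interpolation=2)
cv2.imwrite('pics/c6.png',np.hstack([im,s]))
E
```

```text
t: 5.92
tool_pos: [0.4387, -0.2791, -0.0007]
eef_rot: [-0.033, 1.572, 0.035]
wrist_force: [-0.5, 0.1, -0.5]
width: 0.0599
t 5.92 pos [ 438.7 -279.1   -0.7] w 59.9 jaw yaw 0.043 Rx [-0.001  0.001 -1.   ]
shift [-0.7  0.1  0.3]
```

View pics/c6.png

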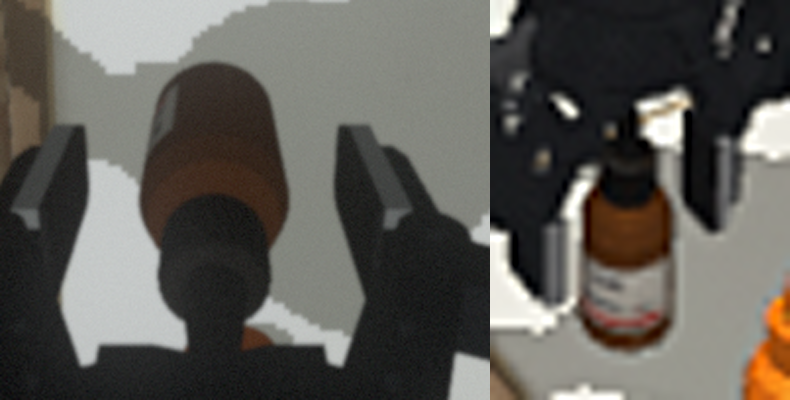

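```bash
python3 -m crank '[20,0,0,0,0.02, 20,0,0,0,0.02, 20,0,0,0,0, 20,0,0,0,0]'; python3 -m crank '[20,-10,0,0,0, 20,0,0,0,0]'
```

```text
t: 6.52
tool_pos: [0.4397, -0.2799, 0.0008]
eef_rot: [-0.003, 1.57, 0.002]
wrist_force: [0.1, -0.2, 2.4]
width: 0.0314
t: 6.78
tool_pos: [0.4398, -0.28, 0.0112]
eef_rot: [-0.003, 1.569, 0.002]
wrist_force: [-0.7, -0.2, -0.2]
width: 0.0317
```

```bash
python3 -m crank '[20,-55,0,0,0, 20,-55,0,0,0, 20,0,40,0,0, 20,0,60,3,0, 20,0,60,3,0, 20,0,60,3,0, 20,0,60,3,0, 20,0,60,3,0, 20,0,60,3,0, 20,0,60,3,0]';python3 -m crank '[20,0,60,3,0, 20,0,60,3,0, 20,0,50,0,0, 20,0,0,0,0]'
python3 - <<'E'
from h import *
to(.469,.377,.12)
im=eyes.grab_frame('wrist');i=eyes.camera_info('wrist');cv2.imwrite('pics/w7.png',im);print(i['R'].tolist(),list(i['t']))
print(tray('wrist',im,'blue',i=i))
E
```

```text
t: 8.02
tool_pos: [0.4586, 0.1824, 0.1203]
eef_rot: [-0.003, 1.57, 0.002]
wrist_force: [0.4, -0.0, -1.0]
width: 0.0312
t: 8.52
tool_pos: [0.4634, 0.3536, 0.1194]
eef_rot: [-0.006, 1.572, 0.006]
wrist_force: [-0.0, -0.9, -0.5]
width: 0.0313
t 8.53 pos [463.4 353.6 119.4] w 31.3 jaw yaw 0.008 Rx [-0.001  0.    -1.   ]
shift [-0.6 23.4  5.8]
[[0.9999817029467405, 0.0059338502033448905, -0.0011760924723380386], [0.006006076301951298, -0.9507012595185232, 0.310050064017653], [0.0007216780406562177, -0.3100514547162452, -0.9507195036440285]] [np.float64(-0.4655228101870963), np.float64(0.3185847371603208), np.float64(0.4050914231923473)]
((463.2698059082031, 356.57196044921875), (137.7493133544922, 68.03712463378906), 76.12267303466797)
```

View pics/w7.png

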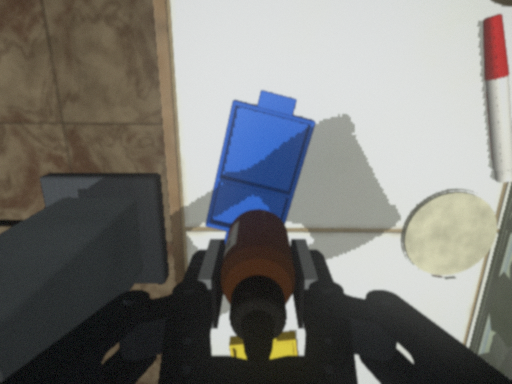

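Bottle held upright; blue tray's top corners at (235,100), (314,123), divider from (222,175) to (292,192), lower-left corner (207,226).

Run:
```python
from h import *
i=eyes.camera_info('wrist')
P=[ray('wrist',p,.014,i)[:2]*1e3 for p in((235,100),(314,123),(207,226),(222,176),(292,192))]
print(np.round(P,1).tolist()); TL,TR,BL,DL,DR=P
print('yaw',np.arctan2(*(TL-BL)),np.linalg.norm(TL-BL),np.linalg.norm(TL-TR))
yv=(TL-BL)/np.linalg.norm(TL-BL);c=(TR+BL)/2;print('c',c, 'sq',c+22*yv,'nar',c-33*yv)
m=(TL+TR)/2; print('sq from top edge',m-35*yv,'from div',(DL+DR)/2+31*yv)
```

```text
[[445.0, 419.5], [509.5, 401.7], [417.9, 309.1], [432.8, 356.2], [493.8, 342.1]]
yaw 0.2408146330909048 113.68914410660963 66.90413164870662
c [463.71872616 355.42431008] sq [468.96559045 376.78947835] nar [455.84842972 323.37655768]
sq from top edge [468.92852184 376.63853543] from div [470.70901093 379.26157879]
```

```bash
python3 -m crank '[20,0,23,6,0, 20,40,0,0,0, 20,40,0,0,0, 20,20,0,0,0, 20,10,0,0,0, 20,0,0,0,0]'; python3 -c "
from h import *
to(.469,.377,.0045)"
```

```text
t: 9.32
tool_pos: [0.4703, 0.3724, 0.01]
eef_rot: [-0.002, 1.572, 0.001]
wrist_force: [-0.4, -0.1, 0.1]
width: 0.0316
t 9.32 pos [470.3 372.4  10. ] w 31.6 jaw yaw 0.002 Rx [-0.001 -0.001 -1.   ]
shift [ 5.5  4.6 -1.3]
```

```bash
python3 -m crank '[20,5,1,0,0, 20,0,0,0,0, 20,0,0,0,0]'; python3 -c "
from h import *
to(.469,.377,.0045)"
```

```text
t: 9.7
tool_pos: [0.4706, 0.3748, 0.006]
eef_rot: [-0.002, 1.57, 0.003]
wrist_force: [-0.3, 0.0, -1.0]
width: 0.0315
t 9.7 pos [470.6 374.8   6. ] w 31.5 jaw yaw 0.003 Rx [ 0.001  0.001 -1.   ]
shift [ 1.5  2.2 -1.6]
```

```bash
python3 -m crank '[50,0,0,0,0, 50,0,0,0,0, 50,0,0,0,0, 50,-30,0,0,0, 50,-50,0,0,0, 50,-50,0,0,0, 50,0,0,0,0]'
python3 - <<'E'
from h import *
to(.427,-.041,.14)
s=eyes.grab_frame('scene')[140:200,160:230];s=cv2.resize(s,(420,360),interpolation=2)
w=eyes.grab_frame('wrist');i=eyes.camera_info('wrist');cv2.imwrite('pics/c8.png',np.hstack([w[:360,130:],s]))
print(np.round(i['R'],4).tolist(),i['t'])
E
```

```text
t: 10.58
tool_pos: [0.4732, 0.3764, 0.142]
eef_rot: [0.003, 1.561, 0.008]
wrist_force: [0.1, 0.6, 0.1]
width: 0.0501
t 10.57 pos [473.2 376.4 142. ] w 50.1 jaw yaw 0.003 Rx [ 0.01   0.007 -1.   ]
shift [  -1.3 -417.3  -47.5]
[[1.0, 0.003, 0.0012], [0.0025, -0.9513, 0.3083], [0.0021, -0.3083, -0.9513]] [-0.47173815  0.3374632   0.42664204]
```

View pics/c8.png

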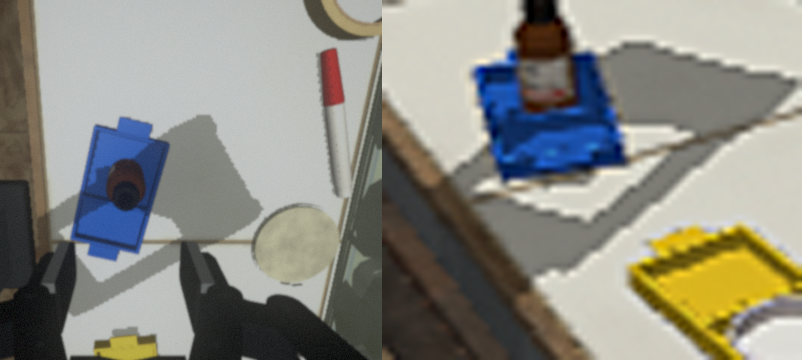

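Brown bottle stands upright in the square pocket, at about (126,185) in the wrist crop. Next the vial.

```bash
python3 -m crank '[50,0,-60,-7,0, 50,0,-60,-7,0, 50,0,-60,-7,0, 50,0,-60,-6,0, 50,0,-60,-6,0, 50,0,-60,-6,0, 50,0,-56,-6,0, 50,0,0,0,0, 50,0,0,0,0]'
python3 - <<'E'
from h import *
to(.428,-.041,.06)
im=eyes.grab_frame('wrist');i=eyes.camera_info('wrist');cv2.imwrite('pics/w9.png',im[:,100:420])
for n in("blue_cap_vial_center","red_cap_bottle_center","lens_center"):print(n,[(np.round(d['rect']).tolist(),round(d['p'],2)) for d in models.search_frame(n,'wrist')[:4]])
h=cv2.cvtColor(im,cv2.COLOR_BGR2HSV);m=cv2.inRange(h,(105,120,30),(130,255,255));n,l,st,ce=cv2.connectedComponentsWithStats(m)
for k in range(1,n):
    if st[k,4]>60: print(st[k],ce[k],ray('wrist',ce[k],.058,i)*1e3)
E
```

```text
t: 11.8
tool_pos: [0.4256, -0.0412, 0.1337]
eef_rot: [-0.0, 1.574, 0.003]
wrist_force: [0.4, 0.0, -0.1]
width: 0.0499
t 11.8 pos [425.6 -41.2 133.7] w 49.9 jaw yaw 0.002 Rx [-0.003  0.002 -1.   ]
shift [73.7  0.1  2.6]
blue_cap_vial_center [([245.0, 165.0, 272.0, 205.0], 0.61)]
red_cap_bottle_center [([240.0, 291.0, 276.0, 364.0], 0.95), ([259.0, 221.0, 293.0, 292.0], 0.76)]
lens_center [([353.0, 278.0, 379.0, 298.0], 0.63)]
```

View pics/w9.png

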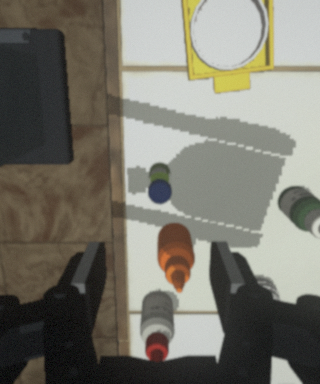

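Run:
```python
from h import *
i=eyes.camera_info('wrist')
for p,z in(((258.5,184),.032),((260,191),.058),((259,175),.005),((328,31),.014),((288,80),.014),((373,67),.014)):print(np.round(1e3*ray('wrist',p,z,i)[:2],1))
```

```text
[427.2 -41.7]
[428.3 -39.6]
[427.8 -41. ]
[481.9  80.7]
[451.3  43.5]
[520.9  54. ]
```

```bash
python3 -m crank '[50,60,0,2,0, 50,45,0,0,0, 50,25,0,0,0, 50,0,0,0,0, 50,0,0,0,0]'
python3 - <<'E'
from h import *
to(.428,-.041,.0)
w=eyes.grab_frame('wrist')[100:,100:420];s=eyes.grab_frame('scene')[195:245,205:260]
cv2.imwrite('pics/c10.png',np.hstack([w,cv2.resize(s,(312,284),interpolation=2)]))
E
```

```text
t: 12.62
tool_pos: [0.4298, -0.0413, 0.0066]
eef_rot: [-0.004, 1.569, 0.003]
wrist_force: [0.6, 0.0, 1.2]
width: 0.0502
t 12.62 pos [429.8 -41.3   6.6] w 50.2 jaw yaw 0.004 Rx [ 0.002 -0.    -1.   ]
shift [ 6.6  0.3 -1.8]
```

View pics/c10.png

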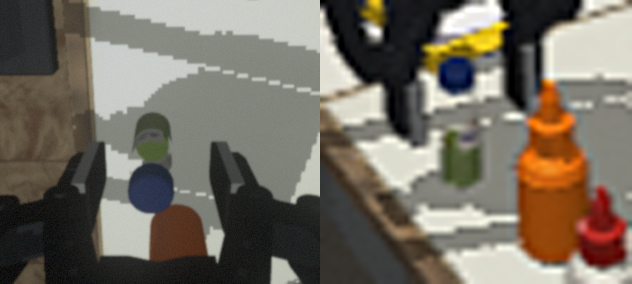

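Vial is centred between the pads, with the tips about 31 mm above its foot. I'll lower 8 mm and close.

```bash
python3 -m crank '[50,8,0,0,0, 50,0,0,0,0, 8,0,0,0,0, 8,0,0,0,0, 8,0,0,0,0, 8,0,0,0,0, 8,0,0,0,0]'; python3 -m crank '[8,-10,0,0,0, 8,0,0,0,0]'
```

```text
t: 13.6
tool_pos: [0.4288, -0.0417, -0.0025]
eef_rot: [-0.002, 1.57, 0.002]
wrist_force: [0.9, -0.8, 0.8]
width: 0.0177
t: 13.85
tool_pos: [0.4295, -0.0418, 0.0084]
eef_rot: [-0.003, 1.569, 0.002]
wrist_force: [-0.3, -1.0, 0.4]
width: 0.0182
```

```bash
python3 -m crank '[8,-50,0,0,0, 8,-10,50,3,0, 8,0,55,4,0, 8,0,55,4,0, 8,0,55,4,0, 8,0,55,4,0, 8,0,55,4,0, 8,0,40,4,0, 8,0,0,0,0, 8,0,0,0,0]'; python3 -c "
from h import *
to(.456,.3235,.003)"
```

```text
t: 15.1
tool_pos: [0.4542, 0.3228, 0.0669]
eef_rot: [-0.003, 1.572, 0.002]
wrist_force: [-0.1, -0.4, 0.5]
width: 0.0181
t 15.1 pos [454.2 322.8  66.9] w 18.1 jaw yaw 0.003 Rx [-0.001 -0.001 -1.   ]
shift [63.9  0.8  1.9]
```

```bash
python3 -m crank '[8,40,1,2,0, 8,18,0,0,0, 8,6,0,0,0, 8,0,0,0,0, 8,0,0,0,0]'; python3 -c "
from h import *
to(.456,.3235,.001)"
```

```text
t: 15.72
tool_pos: [0.4575, 0.3248, 0.0048]
eef_rot: [-0.001, 1.569, 0.003]
wrist_force: [-0.1, 0.3, -0.4]
width: 0.0181
t 15.72 pos [457.5 324.8   4.8] w 18.1 jaw yaw 0.003 Rx [ 0.002  0.001 -1.   ]
shift [ 3.8 -1.3 -1.5]
```

```bash
python3 -m crank '[8,3,-1,-1,0, 8,0,0,0,0, 8,0,0,0,0]'; python3 -m crank '[40,0,0,0,0, 40,0,0,0,0, 40,0,0,0,0, 40,-50,0,0,0, 40,-50,0,0,0, 40,-40,0,0,0, 40,0,0,0,0]'
python3 - <<'E'
from h import *
to(.424,-.187,.14)
s=eyes.grab_frame('scene')[140:200,160:230];s=cv2.resize(s,(420,360),interpolation=2)
w=eyes.grab_frame('wrist');i=eyes.camera_info('wrist');cv2.imwrite('pics/c11.png',np.hstack([w[:360,130:],s]))
for n in("brown_bottle_center","blue_cap_vial_center"):print(n,[(np.round(d['rect']).tolist(),round(d['p'],2)) for d in models.search_frame(n,'wrist')[:2]])
E
```

```text
t: 16.1
tool_pos: [0.4555, 0.3235, 0.0006]
eef_rot: [-0.002, 1.571, 0.003]
wrist_force: [0.4, 0.7, 1.5]
width: 0.0177
t: 16.98
tool_pos: [0.4579, 0.3248, 0.1454]
eef_rot: [0.001, 1.562, 0.006]
wrist_force: [0.6, 0.5, -1.1]
width: 0.0397
t 16.98 pos [457.9 324.8 145.4] w 39.7 jaw yaw 0.003 Rx [ 0.008  0.005 -1.   ]
shift [   2.6 -511.7  -35.5]
brown_bottle_center []
blue_cap_vial_center [([245.0, 164.0, 270.0, 200.0], 0.6)]
```

View pics/c11.png

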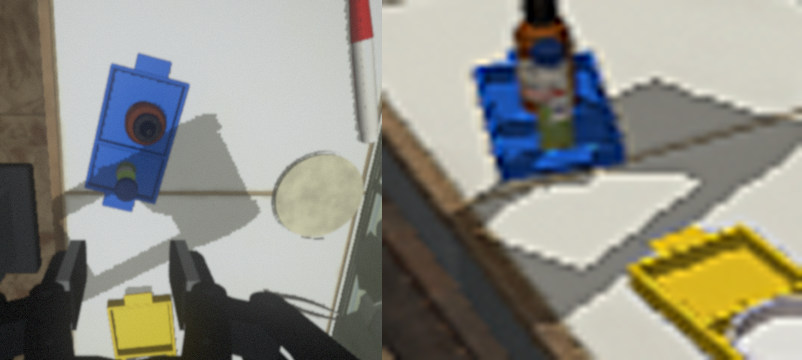

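Both blue-tray parts are standing in their pockets: brown bottle at (147,125), vial at (126,183) in the wrist crop. On to the red-cap bottle.

```bash
python3 -m crank '[60,0,-57,-4,0, 60,0,-57,-4,0, 60,0,-57,-4,0, 60,0,-57,-4,0, 60,0,-57,-4,0, 60,0,-57,-4,0, 60,0,-57,-4,0, 60,0,-57,-3,0, 60,0,-55,-3,0, 60,0,0,0,0]'; python3 -m crank '[60,0,0,0,0]'
python3 - <<'E'
from h import *
to(.4245,-.187,.0)
im=eyes.grab_frame('wrist');i=eyes.camera_info('wrist');cv2.imwrite('pics/w12.png',im)
for n,z in(("red_cap_bottle_center",.046),("lens_center",.018)):
  for d in models.search_frame(n,'wrist')[:4]:
    r=d['rect'];print(n,np.round(r),round(d['p'],2),np.round(1e3*ray('wrist',((r[0]+r[2])/2,(r[1]+r[3])/2),z,i)))
h=cv2.cvtColor(im,cv2.COLOR_BGR2HSV);m=cv2.inRange(h,(0,160,60),(5,255,255))|cv2.inRange(h,(172,160,60),(180,255,255));n,l,st,ce=cv2.connectedComponentsWithStats(m)
for k in range(1,n):
    if st[k,4]>60: print(st[k],ce[k],ray('wrist',ce[k],.07,i)*1e3)
E
```

```text
t: 18.42
tool_pos: [0.4214, -0.1905, 0.1381]
eef_rot: [0.004, 1.575, -0.001]
wrist_force: [-0.2, 0.7, -1.0]
width: 0.0604
t: 18.55
tool_pos: [0.4222, -0.187, 0.1387]
eef_rot: [0.0, 1.573, 0.004]
wrist_force: [0.1, -0.1, -0.4]
width: 0.0602
t 18.55 pos [ 422.2 -187.   138.7] w 60.2 jaw yaw 0.002 Rx [-0.003  0.002 -1.   ]
shift [138.7  -0.3   2.6]
red_cap_bottle_center [244. 154. 284. 208.] 0.66 [ 428. -182.   46.]
lens_center [351. 137. 402. 180.] 0.56 [ 528. -169.   18.]
```

```bash
python3 -m crank '[60,55,1,4,0, 60,50,0,0,0, 60,30,0,0,0, 60,5,0,0,0, 60,0,0,0,0, 60,0,0,0,0]'
python3 - <<'E'
from h import *
to(.426,-.186,.0)
im=eyes.grab_frame('wrist');i=eyes.camera_info('wrist');cv2.imwrite('pics/w13.png',im)
for d in models.search_frame("red_cap_bottle_center",'wrist')[:3]:
    r=d['rect'];print(np.round(r),round(d['p'],2))
for y in(-.18,-.19):print(proj(np.array([.426,y,.092]),i),proj(np.array([.426,y,0]),i))
E
```

```text
t: 19.45
tool_pos: [0.4286, -0.1872, 0.0023]
eef_rot: [-0.004, 1.567, 0.001]
wrist_force: [0.5, -0.4, 0.1]
width: 0.0601
t 19.45 pos [ 428.6 -187.2    2.3] w 60.1 jaw yaw 0.004 Rx [ 0.003 -0.002 -1.   ]
shift [ 2.3  1.2 -2.6]
[251.  32. 339. 131.] 0.96
[214. 204. 290. 361.] 0.86
[250.30796278 345.92559729] [253.17127984 220.79045441]
[250.42150219 372.57736579] [253.18347975 236.99230753]
```

```bash
python3 -m crank '[20,0,0,0,0, 20,0,0,0,0, 20,0,0,0,0, 20,0,0,0,0]'; python3 -m crank '[20,-10,0,0,0, 20,-50,0,0,0, 20,-60,0,0,0, 20,0,0,0,0]'; python3 -c "
from h import *
to(.4715,.15,.12)"
```

```text
t: 20.05
tool_pos: [0.4277, -0.1871, 0.0012]
eef_rot: [-0.003, 1.569, 0.002]
wrist_force: [0.2, 0.0, 4.8]
width: 0.0316
t: 20.55
tool_pos: [0.4303, -0.1885, 0.1264]
eef_rot: [-0.007, 1.56, -0.002]
wrist_force: [0.8, -0.9, -1.9]
width: 0.0315
t 20.55 pos [ 430.3 -188.5  126.4] w 31.5 jaw yaw 0.003 Rx [ 0.01  -0.006 -1.   ]
shift [  4.8 338.4  42.2]
```

```bash
python3 -m crank '[20,0,56,8,0, 20,0,56,7,0, 20,0,56,7,0, 20,0,56,7,0, 20,0,56,7,0, 20,0,57,7,0, 20,0,0,0,0, 20,0,0,0,0, 20,0,0,0,0]'
python3 - <<'E'
from h import *
to(.4715,.15,.005)
im=eyes.grab_frame('wrist');i=eyes.camera_info('wrist');cv2.imwrite('pics/w14.png',im)
for f in((-35,68),(35,68),(35,-68),(-35,-68)):
    a=.148;x=.4762+(f[0]*np.cos(a)-f[1]*np.sin(a))/1e3;y=.117+(f[0]*np.sin(a)+f[1]*np.cos(a))/1e3
    p=proj(np.array([x,y,.014]),i);print(np.round(p));cv2.circle(im,tuple(int(v) for v in p),3,(0,0,255),1)
cv2.imwrite('pics/w14.png',im)
E
```

```text
t: 21.68
tool_pos: [0.4687, 0.1491, 0.1198]
eef_rot: [-0.001, 1.572, 0.0]
wrist_force: [0.7, -0.4, -0.9]
width: 0.0313
t 21.68 pos [468.7 149.1 119.8] w 31.3 jaw yaw 0.001 Rx [-0.001 -0.001 -1.   ]
shift [114.8   1.    2.9]
[213. 147.]
[296. 135.]
[312. 276.]
[240. 285.]
```

View pics/w14.png

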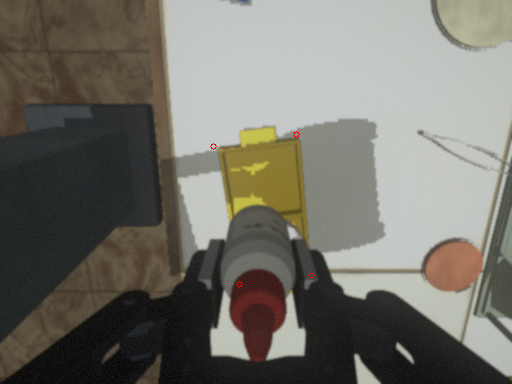

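Run:
```python
from h import *
i=eyes.camera_info('wrist')
TL,TR,D,DR=[1e3*ray('wrist',p,.014,i)[:2] for p in((219,149),(301,140),(303,212),(309,238))]
print(TL,TR,D,DR)
m=(TL+TR)/2
for a in(.11,.14):
    yv=np.array([-np.sin(a),np.cos(a)]);print(a,'sq',m-35*yv,'ring',m-101*yv)
print(1e3*ray('wrist',(257,175),.003,i)[:2])
```

```text
[436.31446905 177.3952808 ] [505.05518923 185.03654158] [509.55887349 120.48824297] [516.20933711  94.7964314 ]
0.11 sq [474.52706967 146.42744776] ring [481.77243753  80.8263453 ]
0.14 sq [475.56883815 146.55835132] ring [484.77868372  81.20409557]
[468.3068701  151.77964389]
```

```bash
python3 -m crank '[20,40,-1,5,0, 20,40,0,0,0, 20,25,0,0,0, 20,7,0,0,0, 20,0,0,0,0, 20,0,0,0,0]'; python3 -c "
from h import *
to(.4735,.148,.0045)"
```

```text
t: 22.48
tool_pos: [0.4754, 0.1495, 0.01]
eef_rot: [-0.001, 1.568, 0.002]
wrist_force: [0.2, 0.8, -0.5]
width: 0.0315
t 22.48 pos [475.4 149.5  10. ] w 31.5 jaw yaw 0.002 Rx [ 0.003  0.001 -1.   ]
shift [ 5.5 -1.5 -1.9]
```

```bash
python3 -m crank '[20,5,0,-1,0, 20,0,0,0,0, 20,0,0,0,0]'; python3 -m crank '[50,0,0,0,0, 50,0,0,0,0, 50,0,0,0,0, 50,-30,0,0,0, 50,-50,0,0,0, 50,-50,0,0,0, 50,0,0,0,0]';python3 -m crank '[60,0,-52,9,0, 60,0,-52,9,0, 60,0,-52,9,0, 60,0,-52,9,0, 60,0,-52,9,0, 60,0,-58,9,0, 60,0,0,0,0, 60,0,0,0,0]'
python3 - <<'E'
from h import *
to(.530,-.173,.0)
im=eyes.grab_frame('wrist');i=eyes.camera_info('wrist');cv2.imwrite('pics/w15.png',im)
for d in models.search_frame("lens_center",'wrist')[:4]:
    r=d['rect'];print(np.round(r),round(d['p'],2),np.round(1e3*ray('wrist',((r[0]+r[2])/2,(r[1]+r[3])/2),.018,i)))
print(proj(np.array([.53,-.173,.036]),i))
im=eyes.grab_frame('scene')
for n in("red_cap_bottle_center","lens_center","white_cap_vial_center"):print(n,[(np.round(d['rect']).tolist(),round(d['p'],2)) for d in models.search_frame(n,'scene')[:4]])
E
```

```text
t: 22.85
tool_pos: [0.474, 0.1497, 0.0042]
eef_rot: [-0.002, 1.568, 0.003]
wrist_force: [1.8, 0.2, 2.9]
width: 0.0316
t: 23.72
tool_pos: [0.4762, 0.1502, 0.1388]
eef_rot: [-0.001, 1.56, 0.004]
wrist_force: [0.7, -0.5, 0.7]
width: 0.0501
t: 24.72
tool_pos: [0.5272, -0.1678, 0.1319]
eef_rot: [-0.0, 1.573, 0.003]
wrist_force: [0.2, -0.1, 0.0]
width: 0.0603
t 24.73 pos [ 527.2 -167.8  131.9] w 60.3 jaw yaw 0.002 Rx [-0.002  0.002 -1.   ]
shift [131.9  -5.5   3.1]
[238. 158. 280. 201.] 0.92 [ 529. -167.   18.]
[260.83030643 191.33678549]
red_cap_bottle_center [([240.0, 213.0, 253.0, 241.0], 0.88), ([209.0, 162.0, 224.0, 192.0], 0.74)]
lens_center [([282.0, 228.0, 297.0, 249.0], 0.7)]
white_cap_vial_center [([316.0, 245.0, 319.0, 272.0], 0.57)]
```

```bash
python3 -m crank '[60,50,-2,2,0, 60,50,0,0,0, 60,25,0,0,0, 60,10,0,0,0, 60,0,0,0,0, 60,0,0,0,0]'
python3 - <<'E'
from h import *
to(.5295,-.170,-.005)
w=eyes.grab_frame('wrist')[150:360,150:370];s=eyes.grab_frame('scene')[205:260,265:315];r=eyes.grab_frame('scene')[155:215,195:250]
i=eyes.camera_info('wrist');print([d['rect'] for d in models.search_frame("lens_center",'wrist')[:1]],proj(np.array([.5295,-.17,0]),i))
k=lambda a,h:cv2.resize(a,(a.shape[1]*h//a.shape[0],h),interpolation=2)
cv2.imwrite('pics/c16.png',np.hstack([k(w,280),k(s,280),k(r,280)]))
E
```

```text
t: 25.78
tool_pos: [0.5314, -0.1708, 0.0002]
eef_rot: [-0.004, 1.568, 0.002]
wrist_force: [-0.0, 0.2, -0.6]
width: 0.0603
t 25.77 pos [ 5.314e+02 -1.708e+02  2.000e-01] w 60.3 jaw yaw 0.003 Rx [ 0.003 -0.001 -1.   ]
shift [ 5.2  0.8 -1.9]
[[215.8, 205.0, 293.1, 287.9]] [254.87242817 233.24009267]
```

View pics/c16.png

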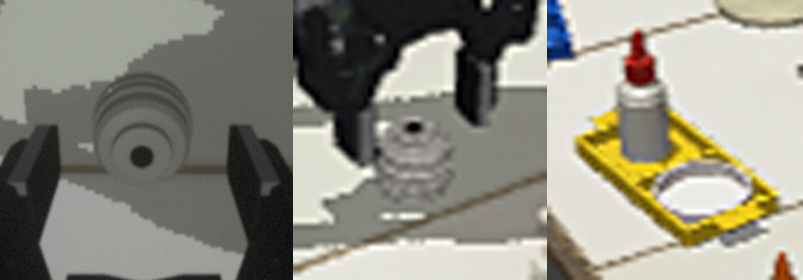

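The red-cap bottle is upright in the yellow square pocket. The lens is centred between the pads, with the tips about 27 mm up, so I'll lower 9 mm and grip.

```bash
python3 -m crank '[60,9,0,-2,0, 60,0,0,0,0, 60,0,0,0,0]'; python3 -m crank '[25,0,0,0,0, 25,0,0,0,0, 25,0,0,0,0, 25,0,0,0,0]'; python3 -m crank '[25,-10,0,0,0, 25,0,0,0,0, 25,0,0,0,0]'
```

```text
t: 26.35
tool_pos: [0.5277, -0.1703, -0.0111]
eef_rot: [-0.002, 1.571, 0.003]
wrist_force: [0.2, -0.1, 0.8]
width: 0.0602
t: 26.85
tool_pos: [0.5287, -0.1705, -0.01]
eef_rot: [-0.003, 1.569, 0.002]
wrist_force: [0.8, 1.0, 4.8]
width: 0.0335
t: 27.22
tool_pos: [0.5275, -0.1702, -0.0012]
eef_rot: [-0.002, 1.572, 0.003]
wrist_force: [-0.3, 0.5, -1.5]
width: 0.0333
```

```bash
python3 -m crank '[25,-50,0,0,0, 25,-50,0,0,0, 25,-10,0,-6,0, 25,0,50,-8,0, 25,0,50,-8,0, 25,0,50,-8,0, 25,0,50,-8,0, 25,0,53,-8,0, 25,0,0,0,0, 25,0,0,0,0]'
python3 - <<'E'
from h import *
to(.482,.083,-.005)
im=eyes.grab_frame('wrist');i=eyes.camera_info('wrist');cv2.imwrite('pics/w17.png',im[60:360,130:400])
E
```

```text
t: 28.48
tool_pos: [0.4803, 0.0822, 0.1079]
eef_rot: [-0.004, 1.573, 0.002]
wrist_force: [0.6, -0.3, -1.0]
width: 0.0333
t 28.48 pos [480.3  82.2 107.9] w 33.3 jaw yaw 0.004 Rx [-0.002 -0.001 -1.   ]
shift [112.9   0.9   2. ]
```

View pics/w17.png

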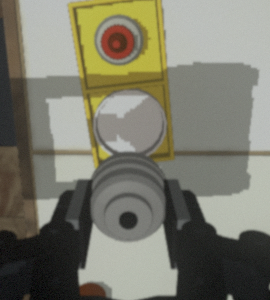

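Ring centre at about (130,124) in this crop, i.e. full pixel (260,184); the lens is held upright.

Run:
```python
from h import *
i=eyes.camera_info('wrist')
for p in((260,183.5),(225,183),(296,183),(260,150),(304,218)):print(np.round(1e3*ray('wrist',p,.014,i)[:2],1))
```

```text
[482.5  83.2]
[453.3  83.5]
[512.4  83.7]
[482.3 111.4]
[520.6  52.2]
```

```bash
python3 -m crank '[25,40,1,2,0, 25,40,0,0,0, 25,22,0,0,0, 25,8,0,0,0, 25,0,0,0,0, 25,0,0,0,0]'; python3 -c "
from h import *
to(.4825,.083,-.007)"
```

```text
t: 29.28
tool_pos: [0.4845, 0.0832, 0.0007]
eef_rot: [-0.002, 1.568, 0.002]
wrist_force: [0.3, -0.1, -2.1]
width: 0.0336
t 29.27 pos [484.5  83.2   0.7] w 33.6 jaw yaw 0.002 Rx [ 0.003  0.    -1.   ]
shift [ 7.7 -0.2 -2. ]
```

```bash
python3 -m crank '[25,4,0,-1,0, 25,0,0,0,0, 25,2,0,0,0, 25,0,0,0,0, 25,0,0,0,0]'
```

```text
t: 29.9
tool_pos: [0.4825, 0.0837, -0.0063]
eef_rot: [-0.002, 1.57, 0.003]
wrist_force: [0.1, 0.4, 1.0]
width: 0.0333
```

The force went from −2 N to +1 N, so the lens is on the floor. Releasing.

```bash
python3 -m crank '[50,0,0,0,0, 50,0,0,0,0, 50,0,0,0,0, 50,-25,0,0,0, 50,-50,0,0,0, 50,-60,0,0,0, 50,-50,0,0,0, 50,0,0,0,0, 50,0,0,0,0]'
python3 - <<'E'
from h import *
im=eyes.grab_frame('wrist');i=eyes.camera_info('wrist');s=eyes.grab_frame('scene');t=eyes.grab_frame('top')
for n,z in(("lens_center",.021),("red_cap_bottle_center",.049)):
  for d in models.search_frame(n,'wrist')[:2]:
    r=d['rect'];print(n,np.round(r),round(d['p'],2),np.round(1e3*ray('wrist',((r[0]+r[2])/2,(r[1]+r[3])/2),z,i)))
for n in("brown_bottle_center","red_cap_bottle_center","blue_cap_vial_center","lens_center","green_bottle_center","white_cap_vial_center"):print(n,[(np.round(d['rect']).tolist(),round(d['p'],2)) for d in models.search_frame(n,'scene')[:3]])
k=lambda a,h:cv2.resize(a,(a.shape[1]*h//a.shape[0],h),interpolation=2)
cv2.imwrite('pics/c18.png',np.hstack([k(im[60:300,150:400],400),k(s[140:300,165:325],400)[:,:380]]))
E
```

```text
t: 31.02
tool_pos: [0.4819, 0.0835, 0.1778]
eef_rot: [-0.002, 1.571, 0.002]
wrist_force: [-0.2, -0.2, -1.4]
width: 0.0502
lens_center [238. 147. 275. 184.] 0.64 [480.  85.  21.]
red_cap_bottle_center [231.  79. 268. 118.] 0.98 [474. 152.  49.]
red_cap_bottle_center [209. 302. 236. 357.] 0.65 [443. -93.  49.]
brown_bottle_center [([300.0, 271.0, 314.0, 305.0], 0.93), ([185.0, 134.0, 191.0, 157.0], 0.46), ([314.0, 248.0, 322.0, 270.0], 0.33)]
red_cap_bottle_center [([240.0, 211.0, 253.0, 243.0], 0.79), ([212.0, 165.0, 223.0, 192.0], 0.65)]
blue_cap_vial_center [([188.0, 149.0, 194.0, 163.0], 0.63)]
lens_center [([221.0, 186.0, 235.0, 203.0], 0.6)]
green_bottle_center [([271.0, 192.0, 280.0, 223.0], 0.68)]
white_cap_vial_center [([317.0, 245.0, 321.0, 270.0], 0.71)]
```

The viewer limit is reached, so the last check is numeric: predicted scene positions on the pocket floor against what the detector reports.

Run:
```python
from h import *
a=eyes.camera_info('scene')
for n,X,h in(('lens start',(.529,-.171,0),.036),('lens',(.4815,.084,.003),.036),('red start',(.427,-.187,0),.092),('red',(.474,.149,.003),.092),('brown',(.470,.376,.003),.092),('vial',(.456,.3235,.003),.064)):
    X=np.array(X);print(n,np.round(proj(X,a),1),np.round(proj(X+[0,0,h],a),1))
s=bot.sense();print(s['t'],s['tool_pos'],s['width'])
```

```text
lens start [286.8 241.1] [287.1 230. ]
lens [227.  197.6] [226.4 187.3]
red start [255.1 257.6] [254.6 227.8]
red [215.4 188.1] [213.5 161.6]
brown [186.5 157.4] [183.9 132.9]
vial [188.5 165. ] [186.6 147.8]
31.575 [0.48214385 0.08348897 0.1780974 ] 0.0499037034720271
```

```bash
python3 -c "
from plant import bot
print(bot.finish_job())"
```

```text
the job is handed in; nothing more can be done
None
```

Both kits are made up and the job is handed in at about 31.6 s of the 112 s allowed; no verdict was reported.

- **Blue tray:** pictures showed the brown bottle and the blue-capped vial standing upright in their pockets.
- **Yellow tray:** pictures showed the red-cap bottle upright in the square pocket. The wrist detector put it at (474, 152) mm, against a pocket centre of about (473.5, 148).
- **Lens:** I could not view it after release because the picture limit was reached, so this check is numeric only. The wrist detector put it at (480, 85) mm, against a ring centre of (482.5, 83). Its place in the scene picture matches an upright lens on the pocket floor to within about 1 px.
- **Left alone:** the scene detector found the green bottle and the white-capped vial where they started, within 4 px. The arm is raised clear with the fingers open.

**First grasp:** the first try at the brown bottle closed on its cap. The finger tips stood about 25 mm behind the reported TCP. I opened, lowered and regripped the bottle by its body, then allowed for that offset on the other three parts.

**Disagreement:** estimates of the yellow tray's position differed by up to about 5 mm between views, so I used a compromise. That is well inside the 13 to 16 mm tolerances.

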